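Unstack the bench supplies into their trays

ROBOT

A 6-joint arm with a two-finger parallel gripper is mounted at the origin on a cart in front of the work surface, level with it; the furniture and walls round the work are solid. World frame = base frame: x ahead of the robot, y to its left, z up, the work surface at z = 0. Lengths are in m, angles in rad, forces in N, time in s.
With the tool pointing down it reaches from about 0.25 to 0.775 m from the base axis. Payload 8.9 kg.
Tool frame: the origin (TCP) lies midway between the tips of the shut fingers; the grasp point (between the pads) lies 19 mm behind it; z points along the fingers, y is the line along which they close (so a half turn about z gives the same grasp; the last joint's range is limited). The gripper opens to 85 mm and grips with 20 to 120 N. Pads are 22 mm wide; open, the fingers measure 114 mm over their backs; the gripper's body (76 mm by 85 mm) begins 54 mm behind the grasp point. The pads swing forward as they close: fully open they stand 13 mm farther back than shut.
Start: joints at [1.102, 0.291, -0.153, 1.127, 0, 1.431], TCP at [0.17, 0.497, 0.231] pointing down, gripper open.
Joint ranges: [-2.52, 2.52], [-0.91, 1.74], [-1.3, 1.37], [-1.96, 2.02], [-1.52, 1.47], [-3.14, 3.14]. Speed limits (rad/s): [2.22, 2.22, 2.79, 3.14, 3.14, 3.14].

INTERFACE

Orientations are given as a unit quaternion [w, x, y, z].
In Python, from rig import robot gives the robot as it stands. The module is installed in compiled form; this text tells all that it offers.
- The arm moves only by the tool arm_command, never from a script. Its arguments are lists of equal length, an entry for each row: "translation": the shift along the tool's x, y, z in units of 40 mm (1.0 is 40 mm), a list of three; "delta_rot": the turn, a rotation vector about the tool's x, y, z in units of 6 degrees (1.0 is 6 degrees), a list of three; "jaw": the finger opening in mm, from 0 to 85.4. A call has 1 to 20 rows; each row shifts and turns the commanded pose from where the row before left it, along the tool's axes as they then stand; what a row does not reach is not made up. A row lasts 1/10 s, in which the tool goes at most 50 mm and 8.59 degrees, less where a joint would pass 70% of its speed; a pose out of reach is approached as far as the arm can. A call is refused whole if a number of a shift passes 1 or a number of a turn 1, either way. A call with a gripper value outside its range is refused whole. The fingers move at their own pace and stop on an object; "newtons" is the grip in N (left out, the last holds). Time passes only in rows, so rows that do not move let the fingers close. It gives the time, the measured TCP pose, the force, the opening and the grip force at its end, in the units of the state.
- robot.read_state(): the state, without advancing time (a new reading comes with each control period).
- robot.read_camera(name): name is "scene" or "top" or "wrist"; returns (picture, depth): 420x560x3 uint8, red, green, blue; 420x560 float32, m along the optical axis (not along the pixel's ray), 0 where there is no reading.
- robot.get_calibration(name): a dict with "mtx" (3x3 intrinsics, pixels), "rvec" (rotation vector, rad) and "tvec" (3), from world to camera coordinates, as OpenCV has them; the wrist camera has in their place "tool_from_camera" (4x4, takes a point from camera to tool coordinates, whose origin is the TCP and whose axes are the flange's). Camera axes: x right, y down, z forward; pixel columns grow to the right and rows downward; lengths in m; the calibration is good to about 2 mm. A picture is of the moment at which its call begins: read the wrist's pose just before it. get_calibration takes no time and is no camera call.
- robot.finish_job(): hands the job in; it is judged then, once.
The state is a dict: "time_s": time; "q": joint angles; "dq": joint speeds; "joint_efforts": joint torques, N m; "tcp_pos": TCP position; "eef_rot": TCP orientation; "contact_force": force on the tool from outside, world axes, zero at the start; "torque": the same for the moment, N m; "gripper_width": finger opening in m; "grasp_force": force on a finger pad.
Only numpy, scipy, OpenCV 4.12 (cv2) and the standard library are available. Lean on these libraries where they do the work, as an engineer would, in place of code of your own. Each camera call takes 0.05 s, during which the arm holds its last target. There are 200 camera calls.

TASK

Take the stack of three boxes apart and lay each box flat, right way up, inside the rim of the shallow tray made to its size: the white coverslip box in the small red tray, the short green tip box in the yellow tray, the long green tip box in the blue tray. The amber bottle stands in the way in the yellow tray: stand it upright on the round coaster, inside its rim. Do not tip the bottle over and leave the agar plate where it is.

Things in the scene. Friction and masses are not known exactly. Their poses are not given: they have to be found in the camera images.
- long_box: long green pipette tip box with a see-through lid (lid and box are one rigid piece), 66 x 112 x 34 mm (its own x, y, z), 0.13 kg; the lowest of the stack, it stands on the worktop. Origin: centre of its underside; z up. Grasp it across its 66 mm (x) width.
- short_box: short green pipette tip box with a see-through lid (one rigid piece), 66 x 80 x 32 mm (x, y, z), 0.13 kg; the middle of the stack, it lies on the lid of the long box, turned a little. Origin: centre of its underside; z up. Grasp it across its 66 mm (x) width.
- slip_box: small white box of coverslips (closed, one rigid piece), 34 x 52 x 16 mm (x, y, z), 0.05 kg; the top of the stack, it lies on the lid of the short box, turned a little. Origin: centre of its underside; z up. Grasp it across its 34 mm (x) width.
- amber_bottle: brown glass bottle with a white cap, 91 mm high; the body is 45 mm in diameter up to about 60 mm, the cap 34 mm in diameter from 67 mm up (it does not turn); 0.14 kg; at the start it stands in the yellow tray. Origin: centre of its underside; z up.
- long_tray: blue shallow rectangular tray fixed to the worktop, with dark liner; inside 86 x 132 mm (its own x, y), 10 mm more on each side than the long box when their axes are parallel; floor 3 mm above the worktop, rim top 7 mm above it, rim 4 mm thick. Origin: centre of its underside, on the worktop; z up.
- middle_tray: yellow shallow rectangular tray fixed to the worktop, with dark liner; inside 86 x 100 mm (x, y), 10 mm more on each side than the short box when their axes are parallel; floor at 3 mm, rim top at 7 mm, rim 4 mm thick. Origin: centre of its underside, on the worktop; z up.
- small_tray: small red shallow rectangular tray fixed to the worktop, with dark liner; inside 54 x 72 mm (x, y), 10 mm more on each side than the coverslip box when their axes are parallel; floor at 3 mm, rim top at 7 mm, rim 4 mm thick. Origin: centre of its underside, on the worktop; z up.
- coaster: round white coaster with a cork floor, fixed to the worktop; 73 mm outside, 65 mm inside diameter; floor at 3 mm, rim top at 7 mm. Origin: centre of its underside, on the worktop; z up.
- agar_plate: round covered agar plate (petri dish), 101 mm in diameter, 16 mm high, standing loose on the worktop among the trays: a bystander. Origin: centre of its underside; z up.
Things that resemble listed ones, but are neither listed nor needed, are in the scene too. Leave any pink look-alike of the short_box alone.

How it is judged:
At the end, for the whole second after the job is handed in: Coverslip box in the red tray, short tip box in the yellow, long in the blue: flat, right way up, inside the rim (centres within 17 mm); bottle upright on the coaster (within 14 mm); all on the floor, boxes level to 0.06, bottle to 0.1 rad, at rest; agar plate within 20 mm of its start (horizontal distance between slip_box and small_tray below 0.017 m and z of slip_box in the frame of small_tray below 0.0055 m and angle between each of slip_box, short_box, long_box's own z axis and vertical below 0.06 rad and horizontal distance between short_box and middle_tray below 0.017 m and z of short_box in the frame of middle_tray below 0.0055 m and horizontal distance between long_box and long_tray below 0.017 m and z of long_box in the frame of long_tray below 0.0055 m and horizontal distance between amber_bottle and coaster below 0.014 m and z of amber_bottle in the frame of coaster below 0.0055 m and angle between amber_bottle's own z axis and vertical below 0.1 rad and linear speed of each of slip_box, short_box, long_box, amber_bottle below 0.02 m/s and distance of agar_plate from where it was at the start of the episode below 0.02 m); the robot touches nothing.
It fails at once if the amber bottle is tipped over (angle between amber_bottle's own z axis and vertical above 0.9 rad).
It fails at once if the agar plate is moved away (distance of agar_plate from where it was at the start of the episode above 0.02 m).
It also fails if it takes over 144 s, if anything falls off the work surface, if the arm or the gripper's body presses on something with over 40 N, if the wrist force passes 120 N, or if a joint passes its speed limit or range.

## Working session

There is one attempt and no reset: what is moved stays moved. The work goes in short steps, Python scripts to look and compute and a tool call to move; the robot and the scene stay as the last step left them, time stands still between calls to the robot, and variables do not carry over. Pictures are saved under pics/ and viewed, at most 14 in all, crops included, and the job is handed in when it is done.

Besides the shell and the picture viewer there is one more tool, called after ">>>" by a JSON object that holds its "api" and its "payload", one argument or row to a line. arm_command: Moves the arm, as the interface text tells. Its arguments: {"type":"object","properties":{"translation":{"type":"array","items":{"type":"array","items":{"type":"number"}}},"delta_rot":{"type":"array","items":{"type":"array","items":{"type":"number"}}},"jaw":{"type":"array","items":{"type":"number"}},"newtons":{"type":"number"}},"required":["translation","delta_rot","jaw"]}

```bash
mkdir -p pics; cat > h.py <<'E'
import numpy as np, cv2
from scipy.spatial.transform import Rotation as R
from rig import robot
def cam(n):
    s=robot.read_state(); im,d=robot.read_camera(n); c=robot.get_calibration(n); K=np.array(c['mtx'],float)
    if n=='wrist':
        q=s['eef_rot']; T=np.eye(4); T[:3,:3]=R.from_quat([q[1],q[2],q[3],q[0]]).as_matrix(); T[:3,3]=s['tcp_pos']
        M=T@np.array(c['tool_from_camera'])
    else:
        E=np.eye(4); E[:3,:3]=cv2.Rodrigues(np.array(c['rvec'],float))[0]; E[:3,3]=np.ravel(c['tvec']); M=np.linalg.inv(E)
    return im,d,K,M
def cloud(d,K,M):
    v,u=np.mgrid[:d.shape[0],:d.shape[1]]
    p=np.stack([(u-K[0,2])/K[0,0]*d,(v-K[1,2])/K[1,1]*d,d],-1)
    return p@M[:3,:3].T+M[:3,3]
def ray(uv,K,M,z):
    uv=np.atleast_2d(uv).astype(float); r=np.c_[(uv[:,0]-K[0,2])/K[0,0],(uv[:,1]-K[1,2])/K[1,1],np.ones(len(uv))]@M[:3,:3].T
    return M[:3,3]+r*((z-M[2,3])/r[:,2])[:,None]
def save(n,im): cv2.imwrite(f'pics/{n}.png',im[...,::-1])
E
python3 - <<'E'
from h import *
for n in('top','scene'):
    im,d,K,M=cam(n); save(n+'0',im); np.savez(n+'0.npz',im=im,d=d,K=K,M=M); print(n,K.round(1).tolist(),M.round(3).tolist())
print(robot.read_state())
E
```

```text
top [[380.7, 0.0, 282.4], [0.0, 380.7, 212.4], [0.0, 0.0, 1.0]] [[0.01, -0.998, 0.065, 0.433], [-1.0, -0.01, -0.003, -0.214], [0.004, -0.065, -0.998, 1.234], [0.0, 0.0, 0.0, 1.0]]
scene [[441.7, 0.0, 290.8], [0.0, 441.7, 216.0], [0.0, 0.0, 1.0]] [[0.568, -0.382, 0.729, -0.535], [-0.823, -0.272, 0.499, -0.916], [0.008, -0.883, -0.469, 0.763], [0.0, 0.0, 0.0, 1.0]]
{'time_s': 0.1, 'q': array([ 1.10167098e+00,  2.91238455e-01, -1.54025848e-01,  1.12673995e+00,
       -1.85016900e-05,  1.43149222e+00]), 'dq': array([ 2.26616582e-03, -1.61421255e-03,  2.17990979e-03, -3.08433761e-05,
        7.40534734e-04,  1.24426025e-03]), 'joint_efforts': array([ 3.22907123e-03, -5.37978458e+01,  3.31920218e+01,  9.30408627e-03,
       -9.74131103e-05, -4.34101565e-06]), 'tcp_pos': array([0.16985562, 0.4963415 , 0.23079155]), 'eef_rot': array([-1.72087158e-04,  1.64164129e-01,  9.86432853e-01, -5.79000591e-04]), 'contact_force': array([ 0.02982583, -0.74355559, -0.4310972 ]), 'torque': array([0.01469613, 0.01864487, 0.03563179]), 'grasp_force': 0.0, 'gripper_width': 0.08553805416391863}
```

View pics/top0.png

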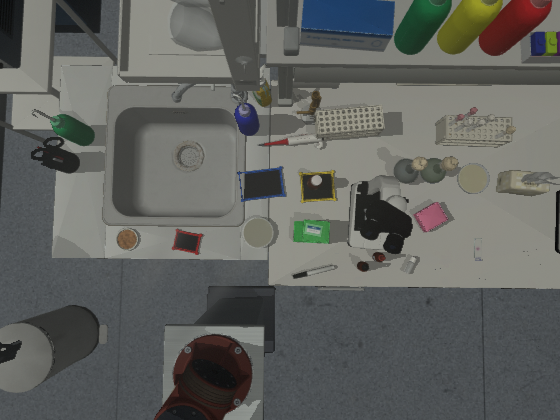

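View pics/scene0.png

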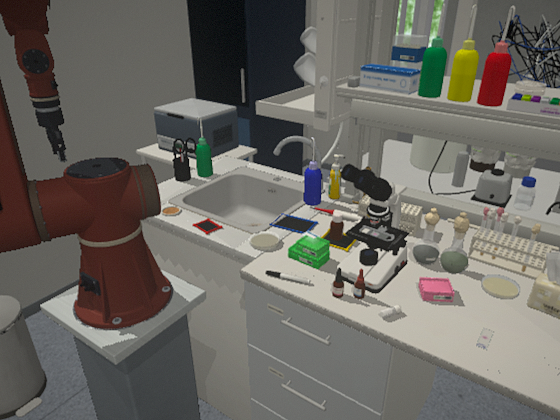

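The top view shows the coaster (127,239), red tray (187,241), agar plate (258,233), stack (312,231), blue tray (262,184), and yellow tray with the bottle (318,186). The microscope is just to the right of the stack. Next I zoom in and measure.

```bash
python3 - <<'E'
from h import *
z=np.load('top0.npz'); im,d,K,M=[z[k] for k in('im','d','K','M')]
P=cloud(d,K,M); np.set_printoptions(precision=4,suppress=True)
c=im[155:265,105:425]; save('top0c',cv2.resize(c,None,fx=2.5,fy=2.5,interpolation=cv2.INTER_CUBIC))
hsv=cv2.cvtColor(im,cv2.COLOR_RGB2HSV)
roi=np.zeros(im.shape[:2],bool); roi[155:265,105:345]=1
def rng(lo,hi): return (cv2.inRange(hsv,np.array(lo),np.array(hi))>0)&roi
ms={'red':(rng((0,120,60),(8,255,255))|rng((172,120,60),(180,255,255)),.007),'yel':(rng((18,100,80),(32,255,255)),.007),'blue':(rng((105,100,50),(125,255,255)),.007),'green':(rng((45,100,60),(75,255,255)),.066)}
for n,(m,h) in ms.items():
    k,l,s,ce=cv2.connectedComponentsWithStats(m.astype(np.uint8),connectivity=8)
    for i in range(1,k):
        if s[i,4]<15: continue
        vv,uu=np.where(l==i); W=ray(np.c_[uu,vv],K,M,h); r=cv2.minAreaRect((W[:,:2]*1000).astype(np.float32))
        print(n,s[i],'rect mm',[np.round(x,1) for x in r],'depth z pct',np.percentile(P[l==i][:,2],[5,50,95]))
for u,v in[(127,239),(258,233),(312,231),(317,181),(280,240),(187,241),(262,184),(340,240)]: print(u,v,P[v,u])
E
```

```text
red [172 229  30  26 140] rect mm [array([416.9,  89.3]), array([83.3, 65.8]), np.float64(78.8)] depth z pct [-0.0009  0.0042  0.0091]
yel [299 170  38  33 280] rect mm [array([ 600.8, -330.6]), array([ 98.6, 114.3]), np.float64(4.2)] depth z pct [-0.0012  0.0047  0.0097]
blue [237 166  49  36 249] rect mm [array([ 605.4, -147.4]), array([ 99. , 144.4]), np.float64(8.8)] depth z pct [-0.0014  0.0044  0.0088]
green [294 220  36  23 579] rect mm [array([ 453.5, -307.5]), array([ 67.5, 107.5]), np.float64(0.5)] depth z pct [0.0306 0.0637 0.0694]
127 239 [ 0.4228  0.2839 -0.0016]
258 233 [ 0.4462 -0.1404  0.016 ]
312 231 [ 0.4532 -0.3076  0.0825]
317 181 [ 0.6043 -0.3212  0.0917]
280 240 [ 0.4245 -0.2109  0.0048]
187 241 [0.4183 0.089  0.0022]
262 184 [ 0.6059 -0.1504  0.0024]
340 240 [ 0.4264 -0.4055 -0.0026]
```

View pics/top0c.png

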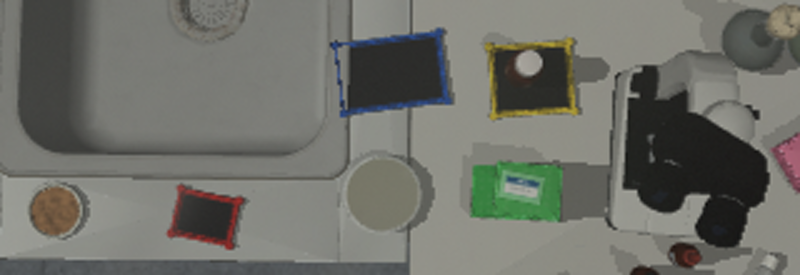

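>>> {"api": "arm_command", "payload": {
  "translation": [
    [0, 0, -0.1],
    [0, 0, -0.1],
    [0, 0, -0.1],
    [0, 0, -0.1],
    [0, 0, -0.1],
    [0, 0, -0.1],
    [0, 0, -0.1],
    [0, 0, -0.1],
    [0, 0, -0.1],
    [0, 0, -0.1],
    [0, 0, -0.1],
    [0, 0, -0.1]
  ],
  "delta_rot": [
    [0, 0, 0.9],
    [0, 0, 1],
    [0, 0, 1],
    [0, 0, 1],
    [0, 0, 1],
    [0, 0, 1],
    [0, 0, 1],
    [0, 0, 1],
    [0, 0, 1],
    [0, 0, 1],
    [0, 0, 1],
    [0, 0, 0.95]
  ],
  "jaw": [85, 85, 85, 85, 85, 85, 85, 85, 85, 85, 85, 85]
}}

```text
time_s: 1.3
tcp_pos: [0.1699, 0.4965, 0.2791]
eef_rot: [0.0, 0.709, 0.706, -0.0]
contact_force: [-0.8, -1.0, -0.8]
gripper_width: 0.085
grasp_force: 0.0
```

```bash
cat >> h.py <<'E'
np.set_printoptions(precision=4,suppress=True)
def go(x,y,z,yaw):
    "shift (tool units) and turn (units) from the present pose to TCP x,y,z with closing axis at yaw deg (tool down)"
    s=robot.read_state(); q=s['eef_rot']; T=R.from_quat([q[1],q[2],q[3],q[0]])
    c,n=np.cos(np.radians(yaw)),np.sin(np.radians(yaw)); G=R.from_matrix(np.array([[-n,c,0],[c,n,0],[0,0,-1.]]))
    print('t',round(s['time_s'],1),'pos',s['tcp_pos'],'q',s['q'],'F',s['contact_force'],'w',s['gripper_width'],s['grasp_force'])
    print('shift',T.inv().apply(np.array([x,y,z])-s['tcp_pos'])/.04,'after-turn shift',G.inv().apply(np.array([x,y,z])-s['tcp_pos'])/.04,'turn',(T.inv()*G).as_rotvec(degrees=True)/6)
E
python3 - <<'E'
from h import *
print(np.array(robot.get_calibration('wrist')['tool_from_camera']),robot.get_calibration('wrist')['mtx'])
go(.44,-.30,.28,0)
E
```

```text
[[-0.001  -0.9639 -0.2662  0.0689]
 [ 1.     -0.0006 -0.0015 -0.0004]
 [ 0.0013 -0.2662  0.9639 -0.1425]
 [ 0.      0.      0.      1.    ]] [[326.6238   0.     279.3688]
 [  0.     326.6238 208.4525]
 [  0.       0.       1.    ]]
t 1.3 pos [0.1699 0.4965 0.2791] q [ 1.1017  0.2694 -0.0566  1.2456 -0.      2.6767] F [-0.7649 -1.0181 -0.777 ] w 0.08496970223757604 0.0
shift [-19.8833   6.8358  -0.0103] after-turn shift [-19.9119   6.752   -0.0224] turn [-0.0034  0.007  -0.0402]
```

>>> {"api": "arm_command", "payload": {
  "translation": [
    [-0.6, 0.6, 0],
    [-0.9, 0.4, 0],
    [-1, 0.4, 0],
    [-1, 0.4, 0],
    [-1, 0.4, 0],
    [-1, 0.4, 0],
    [-1, 0.4, 0],
    [-1, 0.4, 0],
    [-1, 0.4, 0],
    [-1, 0.4, 0],
    [-1, 0.4, 0],
    [-1, 0.4, 0],
    [-1, 0.3, 0],
    [-1, 0.3, 0],
    [-1, 0.3, 0],
    [-1, 0.2, 0],
    [-1, 0.2, 0],
    [-1, 0.2, 0],
    [-1, 0.2, 0],
    [-1, 0.1, 0]
  ],
  "delta_rot": [
    [0, 0, 0],
    [0, 0, 0],
    [0, 0, 0],
    [0, 0, 0],
    [0, 0, 0],
    [0, 0, 0],
    [0, 0, 0],
    [0, 0, 0],
    [0, 0, 0],
    [0, 0, 0],
    [0, 0, 0],
    [0, 0, 0],
    [0, 0, 0],
    [0, 0, 0],
    [0, 0, 0],
    [0, 0, 0],
    [0, 0, 0],
    [0, 0, 0],
    [0, 0, 0],
    [0, 0, 0]
  ],
  "jaw": [85, 85, 85, 85, 85, 85, 85, 85, 85, 85, 85, 85, 85, 85, 85, 85, 85, 85, 85, 85]
}}

```text
time_s: 3.3
tcp_pos: [0.4421, -0.2849, 0.2789]
eef_rot: [-0.0, 0.707, 0.707, 0.0]
contact_force: [0.9, 0.1, 0.9]
gripper_width: 0.085
grasp_force: 0.0
```

```bash
python3 - <<'E'
from h import *
im,d,K,M=cam('wrist'); save('w1',im); np.savez('w1.npz',im=im,d=d,K=K,M=M)
go(.44,-.30,.28,0)
P=cloud(d,K,M); z=P[...,2]; k=(d>0)&(P[...,0]>.38)&(P[...,0]<.52)&(P[...,1]<-.22)&(P[...,1]>-.39)
for lo,hi in((.028,.040),(.060,.071),(.076,.090)):
    m=k&(z>lo)&(z<hi); r=cv2.minAreaRect((P[m][:,:2]*1000).astype(np.float32)); print(lo,m.sum(),np.median(z[m]),r)
E
```

```text
t 3.4 pos [ 0.4425 -0.2903  0.2783] q [-0.7175  0.2766 -0.0489  1.2437 -0.0021  0.8557] F [-2.2174 -4.05   -1.206 ] w 0.08506932498725696 0.0
shift [-0.2422 -0.0628 -0.0414] after-turn shift [-0.242  -0.0634 -0.042 ] turn [-0.0013  0.0252 -0.023 ]
0.028 1464 0.034023713442582565 ((451.50213623046875, -299.81463623046875), (101.63517761230469, 67.2636947631836), 87.8582992553711)
0.06 2485 0.06647541184826017 ((453.62908935546875, -316.2574462890625), (80.41165161132812, 66.05224609375), 85.44440460205078)
0.076 1482 0.08238476917377702 ((457.3641052246094, -306.69708251953125), (52.27888870239258, 34.000022888183594), 79.46802520751953)
```

View pics/w1.png

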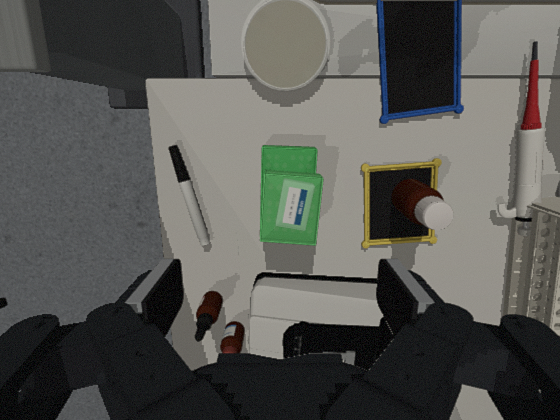

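Wrist view: the stack is at (290,195) with the slip box on top at (295,205). The bottle stands in the yellow tray (402,203), with its cap at (432,212), and the microscope is below the stack. The box sizes match (52.3x34.0, 80.4x66.1).

```bash
python3 - <<'E'
from h import *
z=np.load('w1.npz'); im,d,K,M=[z[k] for k in('im','d','K','M')]
P=cloud(d,K,M); zz=P[...,2]
m=(zz>.088)&(zz<.1)&(P[...,0]>.54)&(P[...,0]<.68)&(P[...,1]<-.26)&(P[...,1]>-.4)
print('cap',m.sum(),np.median(zz[m]),cv2.minEnclosingCircle((P[m][:,:2]*1000).astype(np.float32)),P[m].mean(0))
hsv=cv2.cvtColor(im,cv2.COLOR_RGB2HSV)
y=cv2.inRange(hsv,np.array((18,100,60)),np.array((35,255,255))); y[:,:340]=0;y[:,470:]=0;y[265:]=0;y[:140]=0
v,u=np.where(y>0); W=ray(np.c_[u,v],K,M,.007); print('yel',len(u),cv2.minAreaRect((W[:,:2]*1000).astype(np.float32)))
im,d,K,M=cam('wrist');P=cloud(d,K,M); zz=P[...,2];k=(d>0)&(P[...,0]>.38)&(P[...,0]<.52)&(P[...,1]<-.22)&(P[...,1]>-.39)
m=k&(zz>.076)&(zz<.09); print(cv2.minAreaRect((P[m][:,:2]*1000).astype(np.float32)))
go(.457,-.307,.13,-10.5)
E
```

```text
cap 734 0.0934420962636513 ((607.2256469726562, -314.3516540527344), 15.991374015808105) [ 0.6062 -0.3137  0.0932]
yel 1542 ((598.682861328125, -324.7568054199219), (100.97023010253906, 114.99315643310547), 3.8346846103668213)
((457.3761291503906, -307.0193786621094), (52.56309509277344, 33.96849822998047), 79.56698608398438)
t 3.4 pos [ 0.4421 -0.2874  0.2782] q [-0.7145  0.2742 -0.0524  1.2442 -0.001   0.8598] F [ 0.4531 -0.0812 -0.0297] w 0.08496673048800038 0.0
shift [-0.4859  0.3764  3.7063] after-turn shift [-0.4138  0.4553  3.7062] turn [-0.0055  0.0072  1.7166]
```

>>> {"api": "arm_command", "payload": {
  "translation": [
    [-0.24, 0.19, 0],
    [-0.24, 0.19, 0],
    [0, 0, 0.9],
    [0, 0, 0.9],
    [0, 0, 0.9],
    [0, 0, 0.9],
    [0, 0, 0.6],
    [0, 0, 0.4],
    [0, 0, 0.3],
    [0, 0, 0.2],
    [0, 0, 0.18],
    [0, 0, 0],
    [0, 0, 0]
  ],
  "delta_rot": [
    [0, 0, 0],
    [0, 0, 0],
    [0, 0, 0.86],
    [0, 0, 0.86],
    [0, 0, 0],
    [0, 0, 0],
    [0, 0, 0],
    [0, 0, 0],
    [0, 0, 0],
    [0, 0, 0],
    [0, 0, 0],
    [0, 0, 0],
    [0, 0, 0]
  ],
  "jaw": [60, 60, 60, 60, 60, 60, 60, 60, 60, 60, 60, 60, 60],
  "newtons": 25
}}

```text
time_s: 4.7
tcp_pos: [0.4575, -0.3027, 0.0686]
eef_rot: [0.0, 0.768, 0.641, 0.0]
contact_force: [0.3, 0.1, 0.4]
gripper_width: 0.0596
grasp_force: 0.0
```

```bash
python3 - <<'E'
from h import *
go(.4574,-.307,.067,-10.5)
E
```

```text
t 4.7 pos [ 0.4575 -0.3027  0.0686] q [-0.7177  0.4784 -0.3334  0.7583  0.      1.0331] F [0.3363 0.101  0.4407] w 0.059608164988838516 0.0
shift [-0.1069  0.016   0.0389] after-turn shift [-0.1068  0.0163  0.0389] turn [0.0054 0.0032 0.0305]
```

>>> {"api": "arm_command", "payload": {
  "translation": [
    [-0.1, 0.02, 0.03],
    [0, 0, 0],
    [0, 0, 0],
    [0, 0, 0],
    [0, 0, 0],
    [0, 0, 0],
    [0, 0, 0],
    [0, 0, 0],
    [0, 0, 0],
    [0, 0, 0],
    [0, 0, -0.3],
    [0, 0, -0.5],
    [0, 0, -0.5],
    [0, 0, -0.5]
  ],
  "delta_rot": [
    [0, 0, 0],
    [0, 0, 0],
    [0, 0, 0],
    [0, 0, 0],
    [0, 0, 0],
    [0, 0, 0],
    [0, 0, 0],
    [0, 0, 0],
    [0, 0, 0],
    [0, 0, 0],
    [0, 0, 0],
    [0, 0, 0],
    [0, 0, 0],
    [0, 0, 0]
  ],
  "jaw": [60, 60, 50, 40, 30, 25, 25, 25, 25, 25, 25, 25, 25, 25],
  "newtons": 25
}}

```text
time_s: 6.1
tcp_pos: [0.4572, -0.3064, 0.1401]
eef_rot: [-0.0, 0.768, 0.641, -0.0]
contact_force: [0.8, -0.2, -0.7]
gripper_width: 0.0333
grasp_force: 25.4
```

```bash
python3 - <<'E'
from h import *
im,d,K,M=cam('wrist'); save('w2',im); np.savez('w2.npz',im=im,d=d,K=K,M=M)
P=cloud(d,K,M); z=P[...,2]; k=(d>0)&(P[...,0]>.38)&(P[...,0]<.52)&(P[...,1]<-.22)&(P[...,1]>-.39)
for lo,hi in((.028,.040),(.060,.071)):
    m=k&(z>lo)&(z<hi); r=cv2.minAreaRect((P[m][:,:2]*1000).astype(np.float32)); print(lo,m.sum(),np.median(z[m]),r)
go(.417,.089,.15,-11.2)
E
```

```text
0.028 3284 0.03405331024303082 ((454.41668701171875, -263.57012939453125), (29.251859664916992, 70.2028579711914), 87.9763412475586)
0.06 4227 0.0664125544610561 ((454.757568359375, -302.4185791015625), (52.68886184692383, 66.18282318115234), 85.54247283935547)
t 6.2 pos [ 0.4585 -0.3075  0.1433] q [-0.7232  0.4021 -0.2324  0.9322  0.      1.0275] F [ 1.1131 -0.5378  2.3053] w 0.03347576196972933 25.44773206114769
shift [ 9.5667 -2.7949 -0.1973] after-turn shift [ 9.5224 -2.944  -0.1675] turn [0.0336 0.0197 0.1486]
```

View pics/w2.png

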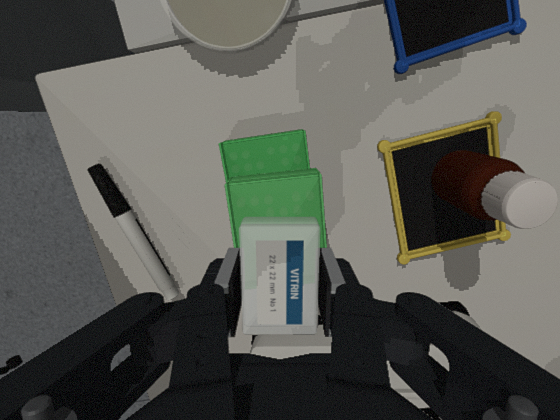

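The wrist view shows the white box held square between the fingers at (280,280), with the short and long boxes undisturbed beneath it. Next I approach the red tray, stopping short to measure it.

>>> {"api": "arm_command", "payload": {
  "translation": [
    [0.4, 0, -0.3],
    [0.9, -0.3, -0.3],
    [1, -0.35, 0],
    [1, -0.35, 0],
    [1, -0.35, 0],
    [1, -0.35, 0],
    [1, -0.35, 0],
    [0.6, -0.3, 0],
    [0.3, -0.1, 0],
    [0, 0, 0],
    [0, 0, 0]
  ],
  "delta_rot": [
    [0, 0, 0],
    [0, 0, 0],
    [0, 0, 0],
    [0, 0, 0],
    [0, 0, 0],
    [0, 0, 0],
    [0, 0, 0],
    [0, 0, 0],
    [0, 0, 0],
    [0, 0, 0],
    [0, 0, 0]
  ],
  "jaw": [25, 25, 25, 25, 25, 25, 25, 25, 25, 25, 25]
}}

```text
time_s: 7.25
tcp_pos: [0.4128, -0.0059, 0.163]
eef_rot: [0.0, 0.768, 0.641, -0.0]
contact_force: [-0.8, 0.3, -0.5]
gripper_width: 0.0336
grasp_force: 25.4
```

```bash
cat >> h.py <<'E'
def tray(im,K,M,col,box,pad=120):
    "outer rim of a coloured tray: mask -> largest blob hull -> rays onto the rim top; box = world xy window"
    hsv=cv2.cvtColor(im,cv2.COLOR_RGB2HSV)
    rs={'red':[((0,110,40),(8,255,255)),((172,110,40),(180,255,255))],'yel':[((18,100,50),(35,255,255))],'blue':[((105,90,40),(125,255,255))]}[col]
    m=sum((cv2.inRange(hsv,np.array(a),np.array(b))>0) for a,b in rs)>0
    v,u=np.where(m); W=ray(np.c_[u,v],K,M,.007)*1000
    k=(W[:,0]>box[0])&(W[:,0]<box[1])&(W[:,1]>box[2])&(W[:,1]<box[3])
    W=W[k][:,:2].astype(np.float32); out=cv2.minAreaRect(W); print(col,k.sum(),[np.round(a,1) for a in out]); return W,np.c_[u,v][k]
E
python3 - <<'E'
from h import *
im,d,K,M=cam('wrist'); save('w3',im); np.savez('w3.npz',im=im,d=d,K=K,M=M)
tray(im,K,M,'red',(340,500,20,160))
go(.417,.089,.15,-11.2)
E
```

```text
red 3085 [array([415.9,  94.7]), array([86.4, 67.8]), np.float64(78.8)]
t 7.3 pos [ 0.4129 -0.0063  0.163 ] q [-0.1925  0.1364 -0.5457  0.8884 -0.0003  1.5588] F [-0.2359 -0.6535 -1.241 ] w 0.033662084227942896 25.42707994580269
shift [ 2.3631 -0.3272  0.3235] after-turn shift [ 2.3578 -0.3624  0.3244] turn [0.0032 0.0033 0.143 ]
```

View pics/w3.png

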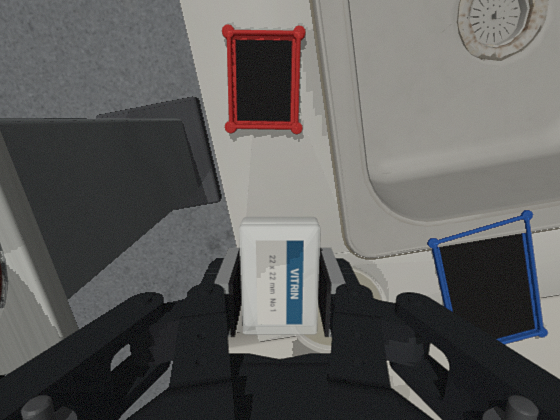

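The wrist view shows the red tray at (265,80), with its corners consistent with 62x80 mm plus ball corners, and the box still square in the grip. I use the wrist value for placing, since pick and place then share one calibration.

>>> {"api": "arm_command", "payload": {
  "translation": [
    [0.6, -0.1, 0],
    [0.8, -0.1, 0],
    [0.7, -0.1, 0],
    [0.39, -0.08, 0.3],
    [0, 0, 0.8],
    [0, 0, 0.8],
    [0, 0, 0.6],
    [0, 0, 0.5],
    [0, 0, 0.3],
    [0, 0, 0],
    [0, 0, 0]
  ],
  "delta_rot": [
    [0, 0, 0],
    [0, 0, 0],
    [0, 0, 0],
    [0, 0, 0.14],
    [0, 0, 0],
    [0, 0, 0],
    [0, 0, 0],
    [0, 0, 0],
    [0, 0, 0],
    [0, 0, 0],
    [0, 0, 0]
  ],
  "jaw": [25, 25, 25, 25, 25, 25, 25, 25, 25, 25, 25]
}}

```text
time_s: 8.4
tcp_pos: [0.4158, 0.0943, 0.031]
eef_rot: [-0.0, 0.773, 0.634, -0.0]
contact_force: [0.5, 0.6, -0.1]
gripper_width: 0.0333
grasp_force: 25.4
```

```bash
python3 - <<'E'
from h import *
go(.416,.0945,.009,-11.2)
E
```

```text
t 8.4 pos [0.4158 0.0943 0.031 ] q [ 0.0514  0.3483 -0.6936  0.5292 -0.0001  1.8182] F [ 0.4638  0.6163 -0.0931] w 0.03329277880003333 25.41474223136902
shift [0.0049 0.0037 0.5504] after-turn shift [0.0048 0.0036 0.5504] turn [-0.0025  0.0017 -0.0058]
```

>>> {"api": "arm_command", "payload": {
  "translation": [
    [0, 0, 0.3],
    [0, 0, 0.2],
    [0, 0, 0.05],
    [0, 0, 0],
    [0, 0, 0],
    [0, 0, 0],
    [0, 0, 0],
    [0, 0, 0],
    [0, 0, -0.2],
    [0, 0, -0.5],
    [0, 0, -0.8],
    [0, 0, -0.8],
    [0, 0, -0.8],
    [-0.8, 0, -0.6],
    [-0.8, 0, 0],
    [0, 0, 0]
  ],
  "delta_rot": [
    [0, 0, 0],
    [0, 0, 0],
    [0, 0, 0],
    [0, 0, 0],
    [0, 0, 0],
    [0, 0, 0],
    [0, 0, 0],
    [0, 0, 0],
    [0, 0, 0],
    [0, 0, 0],
    [0, 0, 0],
    [0, 0, 0],
    [0, 0, 0],
    [0, 0, 0],
    [0, 0, 0],
    [0, 0, 0]
  ],
  "jaw": [25, 25, 25, 25, 40, 45, 45, 45, 50, 55, 60, 85, 85, 85, 85, 85]
}}

```text
time_s: 10.0
tcp_pos: [0.403, 0.03, 0.1582]
eef_rot: [0.001, 0.773, 0.634, 0.0]
contact_force: [-0.2, 0.5, 0.4]
gripper_width: 0.0849
grasp_force: 0.0
```

```bash
python3 - <<'E'
from h import *
im,d,K,M=cam('wrist'); save('w4',im); np.savez('w4.npz',im=im,d=d,K=K,M=M)
tray(im,K,M,'red',(340,500,20,160))
P=cloud(d,K,M); z=P[...,2]; m=(d>0)&(np.hypot(P[...,0]-.416,P[...,1]-.0945)<.035)&(z>.013)&(z<.03)
print(m.sum(),np.percentile(z[m],[5,50,95]),cv2.minAreaRect((P[m][:,:2]*1000).astype(np.float32)))
A=np.c_[P[m][:,:2],np.ones(m.sum())]; print('slope',np.linalg.lstsq(A,z[m],rcond=None)[0][:2])
go(.607,-.314,.20,0)
E
```

```text
red 2885 [array([415.7,  94.5]), array([86.4, 68.7]), np.float64(78.6)]
2584 [0.0174 0.0186 0.0198] ((414.5279235839844, 95.18394470214844), (51.11216735839844, 34.043121337890625), 78.57870483398438)
slope [-0.0031 -0.0012]
t 10.1 pos [0.403  0.0312 0.1578] q [-0.104   0.125  -0.5748  0.8697 -0.      1.6642] F [-0.5365  0.089   0.8066] w 0.08498683837471604 0.0
shift [-7.4623  6.6955 -1.0484] after-turn shift [-8.6306  5.1003 -1.0557] turn [ 0.0116  0.0001 -1.8854]
```

>>> {"api": "arm_command", "payload": {
  "translation": [
    [0, 0, -0.5],
    [0, 0, -0.55],
    [-0.6, 0.4, 0],
    [-0.9, 0.55, 0],
    [-0.9, 0.55, 0],
    [-0.9, 0.55, 0],
    [-0.9, 0.55, 0],
    [-0.9, 0.55, 0],
    [-0.9, 0.55, 0],
    [-0.9, 0.5, 0],
    [-0.8, 0.4, 0],
    [-0.6, 0.3, 0],
    [-0.33, 0.2, 0],
    [0, 0, 0],
    [0, 0, 0]
  ],
  "delta_rot": [
    [0, 0, -0.9],
    [0, 0, -0.98],
    [0, 0, 0],
    [0, 0, 0],
    [0, 0, 0],
    [0, 0, 0],
    [0, 0, 0],
    [0, 0, 0],
    [0, 0, 0],
    [0, 0, 0],
    [0, 0, 0],
    [0, 0, 0],
    [0, 0, 0],
    [0, 0, 0],
    [0, 0, 0]
  ],
  "jaw": [85, 85, 85, 85, 85, 85, 85, 85, 85, 85, 85, 85, 85, 85, 85]
}}

```text
time_s: 11.55
tcp_pos: [0.6077, -0.3112, 0.1983]
eef_rot: [-0.001, 0.706, 0.708, 0.0]
contact_force: [-1.2, -0.2, 0.0]
gripper_width: 0.085
grasp_force: 0.0
```

```bash
python3 - <<'E'
from h import *
im,d,K,M=cam('wrist'); save('w5',im); np.savez('w5.npz',im=im,d=d,K=K,M=M)
tray(im,K,M,'yel',(530,680,-400,-240)); tray(im,K,M,'blue',(530,690,-240,-60))
P=cloud(d,K,M); z=P[...,2]; m=(d>0)&(np.hypot(P[...,0]-.607,P[...,1]+.314)<.035)&(z>.088)&(z<.1)
print(m.sum(),np.median(z[m]),cv2.minEnclosingCircle((P[m][:,:2]*1000).astype(np.float32)))
go(.607,-.314,.031,0)
E
```

```text
yel 2717 [array([ 599.8, -325.2]), array([100.1, 114.7]), np.float64(4.0)]
blue 2160 [array([ 611.9, -176.3]), array([99.6, 82.9]), np.float64(5.1)]
1235 0.0938412024113224 ((607.9443969726562, -314.5142517089844), 16.22948455810547)
t 11.6 pos [ 0.6076 -0.311   0.1986] q [-0.5803  0.6188  0.2813  1.2346  0.0003  0.9875] F [ 0.1568 -0.3781  0.8842] w 0.0852336939904685 0.0
shift [-0.0778 -0.0118  4.1899] after-turn shift [-0.074  -0.0152  4.19  ] turn [-0.0082 -0.0088  0.0285]
```

View pics/w5.png

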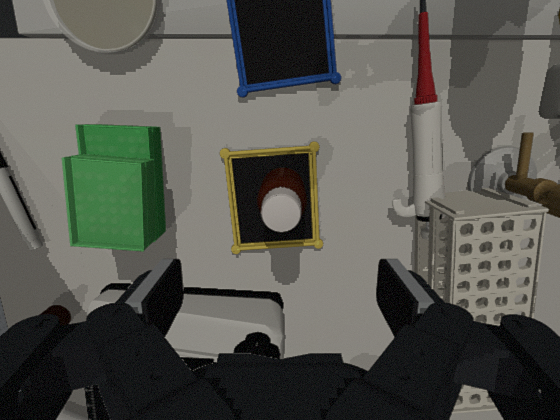

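The bottle's cap is at (281,210), inside the yellow tray (272,200). The rack and pipette stay clear to the right, so I grasp the body.

>>> {"api": "arm_command", "payload": {
  "translation": [
    [-0.08, 0.01, 0.6],
    [0, 0, 0.8],
    [0, 0, 0.8],
    [0, 0, 0.8],
    [0, 0, 0.6],
    [0, 0, 0.4],
    [0, 0, 0.2],
    [0, 0, 0],
    [0, 0, 0],
    [0, 0, 0],
    [0, 0, 0],
    [0, 0, 0],
    [0, 0, 0],
    [0, 0, 0],
    [0, 0, 0],
    [0, 0, 0]
  ],
  "delta_rot": [
    [0, 0, 0],
    [0, 0, 0],
    [0, 0, 0],
    [0, 0, 0],
    [0, 0, 0],
    [0, 0, 0],
    [0, 0, 0],
    [0, 0, 0],
    [0, 0, 0],
    [0, 0, 0],
    [0, 0, 0],
    [0, 0, 0],
    [0, 0, 0],
    [0, 0, 0],
    [0, 0, 0],
    [0, 0, 0]
  ],
  "jaw": [70, 70, 70, 70, 70, 70, 70, 70, 65, 60, 55, 50, 45, 40, 36, 36],
  "newtons": 40
}}

```text
time_s: 13.2
tcp_pos: [0.6088, -0.3159, 0.0317]
eef_rot: [0.001, 0.706, 0.708, 0.0]
contact_force: [1.0, -0.1, 5.5]
gripper_width: 0.0434
grasp_force: 40.4
```

```bash
python3 - <<'E'
from h import *
z=np.load('top0.npz'); im,d,K,M=[z[k] for k in('im','d','K','M')]
hsv=cv2.cvtColor(im,cv2.COLOR_RGB2HSV); b=cv2.inRange(hsv,np.array((5,60,60)),np.array((20,255,255))); b[:225]=0;b[255:]=0;b[:,:110]=0;b[:,145:]=0
v,u=np.where(b>0); W=ray(np.c_[u,v],K,M,.003)*1000; print(len(u),cv2.minEnclosingCircle(W[:,:2].astype(np.float32)))
go(.423,.20,.15,0)
E
```

```text
285 ((422.7584533691406, 282.9580078125), 30.67782211303711)
t 13.2 pos [ 0.6088 -0.3159  0.0317] q [-0.5853  0.7438  0.0575  0.883   0.0003  0.9833] F [ 1.0359 -0.1218  5.523 ] w 0.04341766538422097 40.375082852260675
shift [12.9071 -4.6123 -2.9723] after-turn shift [12.8987 -4.6444 -2.9587] turn [0.013  0.0054 0.0207]
```

>>> {"api": "arm_command", "payload": {
  "translation": [
    [0, 0, -0.3],
    [0, 0, -0.5],
    [0, 0, -0.6],
    [0, 0, -0.6],
    [0.3, -0.1, -0.6],
    [0.6, -0.2, -0.4],
    [0.8, -0.3, 0],
    [0.9, -0.35, 0],
    [0.9, -0.35, 0],
    [0.9, -0.35, 0],
    [0.9, -0.35, 0],
    [0.9, -0.35, 0],
    [0.9, -0.35, 0],
    [0.9, -0.35, 0],
    [0.9, -0.35, 0],
    [0.9, -0.35, 0],
    [0.9, -0.35, 0],
    [0.9, -0.3, 0],
    [0.8, -0.2, 0],
    [0.5, -0.1, 0]
  ],
  "delta_rot": [
    [0, 0, 0],
    [0, 0, 0],
    [0, 0, 0],
    [0, 0, 0],
    [0, 0, 0],
    [0, 0, 0],
    [0, 0, 0],
    [0, 0, 0],
    [0, 0, 0],
    [0, 0, 0],
    [0, 0, 0],
    [0, 0, 0],
    [0, 0, 0],
    [0, 0, 0],
    [0, 0, 0],
    [0, 0, 0],
    [0, 0, 0],
    [0, 0, 0],
    [0, 0, 0],
    [0, 0, 0]
  ],
  "jaw": [36, 36, 36, 36, 36, 36, 36, 36, 36, 36, 36, 36, 36, 36, 36, 36, 36, 36, 36, 36]
}}

```text
time_s: 15.2
tcp_pos: [0.4178, 0.2017, 0.1514]
eef_rot: [-0.0, 0.706, 0.708, -0.0]
contact_force: [0.3, 0.9, -2.5]
gripper_width: 0.0433
grasp_force: 41.1
```

>>> {"api": "arm_command", "payload": {
  "translation": [
    [0, 0, 0],
    [0, 0, 0]
  ],
  "delta_rot": [
    [0, 0, 0],
    [0, 0, 0]
  ],
  "jaw": [36, 36]
}}

```text
time_s: 15.4
tcp_pos: [0.4188, 0.1998, 0.1511]
eef_rot: [0.0, 0.706, 0.708, -0.0]
contact_force: [0.3, -1.0, -1.3]
gripper_width: 0.0431
grasp_force: 41.1
```

```bash
python3 - <<'E'
from h import *
im,d,K,M=cam('wrist'); save('w6',im); np.savez('w6.npz',im=im,d=d,K=K,M=M)
hsv=cv2.cvtColor(im,cv2.COLOR_RGB2HSV); b=cv2.inRange(hsv,np.array((5,60,60)),np.array((20,255,255)))
v,u=np.where(b>0); W=ray(np.c_[u,v],K,M,.003)*1000; k=np.hypot(W[:,0]-422,W[:,1]-287)<50; W=W[k]
print(len(W),cv2.minEnclosingCircle(W[:,:2].astype(np.float32)),np.median(W,0))
go(.422,.288,.05,0)
E
```

```text
4455 ((421.855712890625, 288.3633117675781), 30.992237091064453) [421.771  289.1166   3.    ]
t 15.4 pos [0.419  0.1994 0.1511] q [ 0.2868  0.2425 -0.4448  0.8838 -0.0005  1.8553] F [ 0.6003  0.2092 -1.6777] w 0.043517250439585646 41.05703037494095
shift [2.2164 0.0809 2.5252] after-turn shift [2.2152 0.0755 2.5264] turn [-0.0013  0.0051  0.0219]
```

View pics/w6.png

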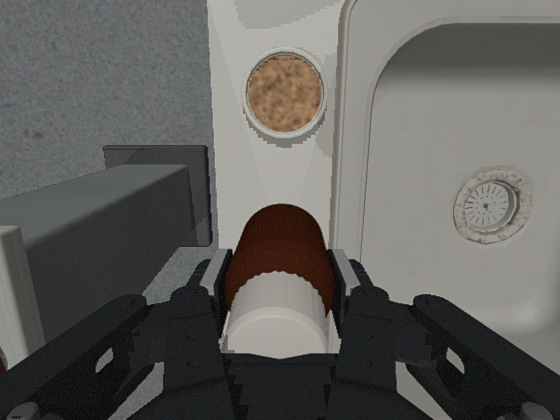

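The coaster is at (285,93) and the bottle is held upright. Now I lower it.

>>> {"api": "arm_command", "payload": {
  "translation": [
    [0.4, 0, 0],
    [0.7, 0.04, 0],
    [0.7, 0.04, 0],
    [0.4, 0, 0],
    [0, 0, 0.4],
    [0, 0, 0.6],
    [0, 0, 0.6],
    [0, 0, 0.5],
    [0, 0, 0.4],
    [0, 0, 0.2],
    [0, 0, 0],
    [0, 0, 0],
    [0, 0, 0]
  ],
  "delta_rot": [
    [0, 0, 0],
    [0, 0, 0],
    [0, 0, 0],
    [0, 0, 0],
    [0, 0, 0],
    [0, 0, 0],
    [0, 0, 0],
    [0, 0, 0],
    [0, 0, 0],
    [0, 0, 0],
    [0, 0, 0],
    [0, 0, 0],
    [0, 0, 0]
  ],
  "jaw": [36, 36, 36, 36, 36, 36, 36, 36, 36, 36, 36, 36, 36]
}}

```text
time_s: 16.75
tcp_pos: [0.4228, 0.2881, 0.0438]
eef_rot: [0.0, 0.706, 0.708, 0.001]
contact_force: [0.5, -0.3, -1.5]
gripper_width: 0.0435
grasp_force: 41.0
```

```bash
python3 - <<'E'
from h import *
go(.422,.2875,.032,0)
E
```

```text
t 16.8 pos [0.4228 0.2881 0.0438] q [ 0.4552  0.4531 -0.4619  0.6544 -0.0001  2.024 ] F [ 0.5105 -0.2992 -1.5303] w 0.043463546128240625 41.00897296186304
shift [-0.0143 -0.0196  0.2949] after-turn shift [-0.0142 -0.0192  0.295 ] turn [ 0.0127 -0.0055  0.0192]
```

>>> {"api": "arm_command", "payload": {
  "translation": [
    [0, -0.02, 0.12],
    [0, 0, 0.1],
    [0, 0, 0.05],
    [0, 0, 0],
    [0, 0, 0],
    [0, 0, 0],
    [0, 0, 0],
    [0, 0, 0],
    [0, 0, 0],
    [0, 0, -0.1],
    [0, 0, -0.3],
    [0, 0, -0.6],
    [0, 0, -0.8],
    [0, 0, -0.8],
    [0, 0, -0.8],
    [0, 0, -0.8],
    [-0.3, 0, -0.3],
    [-0.6, 0, 0],
    [-0.6, 0, 0],
    [0, 0, 0]
  ],
  "delta_rot": [
    [0, 0, 0],
    [0, 0, 0],
    [0, 0, 0],
    [0, 0, 0],
    [0, 0, 0],
    [0, 0, 0],
    [0, 0, 0],
    [0, 0, 0],
    [0, 0, 0],
    [0, 0, 0],
    [0, 0, 0],
    [0, 0, 0],
    [0, 0, 0],
    [0, 0, 0],
    [0, 0, 0],
    [0, 0, 0],
    [0, 0, 0],
    [0, 0, 0],
    [0, 0, 0],
    [0, 0, 0]
  ],
  "jaw": [36, 36, 36, 36, 44, 50, 56, 62, 68, 70, 70, 70, 70, 70, 70, 70, 70, 70, 85, 85]
}}

```text
time_s: 18.75
tcp_pos: [0.4209, 0.2255, 0.2124]
eef_rot: [0.0, 0.707, 0.707, -0.0]
contact_force: [-0.4, 0.8, 0.1]
gripper_width: 0.0847
grasp_force: 0.0
```

```bash
python3 - <<'E'
from h import *
im,d,K,M=cam('wrist')
P=cloud(d,K,M); z=P[...,2]; m=(d>0)&(np.hypot(P[...,0]-.422,P[...,1]-.288)<.04)&(z>.085)&(z<.1)
print(m.sum(),np.median(z[m]),cv2.minEnclosingCircle((P[m][:,:2]*1000).astype(np.float32)))
go(.454,-.317,.25,-4.5)
E
```

```text
1339 0.09373863238510038 ((420.38818359375, 289.15234375), 16.060298919677734)
t 18.8 pos [0.4212 0.2267 0.2124] q [ 0.3408  0.2148 -0.3067  1.0493 -0.0001  1.9115] F [-0.2382  0.4096  0.1303] w 0.08500311524140132 0.0
shift [-13.5927   0.8188  -0.9384] after-turn shift [-13.4862   1.8845  -0.9398] turn [0.     0.0009 0.7512]
```

The bottle stands on the coaster, 2 mm off centre, with its top at 94 mm as expected. The short box is next.

>>> {"api": "arm_command", "payload": {
  "translation": [
    [-0.4, 0, 0],
    [-0.8, 0.1, 0],
    [-0.9, 0.1, 0],
    [-0.9, 0.1, 0],
    [-0.9, 0.1, 0],
    [-0.9, 0.1, 0],
    [-0.9, 0.1, 0],
    [-0.9, 0.1, 0],
    [-0.9, 0.1, 0],
    [-0.9, 0.1, 0],
    [-0.9, 0.1, 0],
    [-0.9, 0.1, 0],
    [-0.9, 0.2, 0],
    [-0.9, 0.2, 0],
    [-0.9, 0.2, 0],
    [-0.7, 0.2, 0],
    [-0.5, 0.1, 0],
    [-0.3, 0, 0],
    [0, 0, 0],
    [0, 0, 0]
  ],
  "delta_rot": [
    [0, 0, 0.75],
    [0, 0, 0],
    [0, 0, 0],
    [0, 0, 0],
    [0, 0, 0],
    [0, 0, 0],
    [0, 0, 0],
    [0, 0, 0],
    [0, 0, 0],
    [0, 0, 0],
    [0, 0, 0],
    [0, 0, 0],
    [0, 0, 0],
    [0, 0, 0],
    [0, 0, 0],
    [0, 0, 0],
    [0, 0, 0],
    [0, 0, 0],
    [0, 0, 0],
    [0, 0, 0]
  ],
  "jaw": [85, 85, 85, 85, 85, 85, 85, 85, 85, 85, 85, 85, 85, 85, 85, 85, 85, 85, 85, 85]
}}

```text
time_s: 20.8
tcp_pos: [0.4583, -0.3516, 0.212]
eef_rot: [-0.0, 0.734, 0.68, 0.0]
contact_force: [-0.6, 0.3, 0.6]
gripper_width: 0.085
grasp_force: 0.0
```

```bash
python3 - <<'E'
from h import *
im,d,K,M=cam('wrist'); save('w7',im); np.savez('w7.npz',im=im,d=d,K=K,M=M)
P=cloud(d,K,M); z=P[...,2]; k=(d>0)&(P[...,0]>.38)&(P[...,0]<.52)&(P[...,1]<-.22)&(P[...,1]>-.385)
for lo,hi in((.028,.040),(.060,.071)):
    m=k&(z>lo)&(z<hi); W=(P[m][:,:2]*1000).astype(np.float32); print(lo,m.sum(),np.median(z[m]),cv2.minAreaRect(W),W[:,1].max())
pen=(d>0)&(P[...,0]>.3)&(P[...,0]<.415)&(P[...,1]>-.38)&(P[...,1]<-.2)&(z>.006)&(z<.025); W=(P[pen][:,:2]*1000).astype(np.float32); print('pen',pen.sum(),cv2.boxPoints(cv2.minAreaRect(W)).tolist())
tray(im,K,M,'yel',(530,680,-400,-240)); tray(im,K,M,'blue',(530,690,-240,-60))
go(.454,-.317,.036,-4.5)
E
```

```text
0.028 2080 0.03397019958871639 ((452.1976623535156, -264.0372619628906), (31.071575164794922, 66.63965606689453), 89.32644653320312) -248.12796
0.06 6873 0.06638981429894358 ((453.724853515625, -316.2028503417969), (79.84928894042969, 66.04932403564453), 85.53794860839844) -273.93173
pen 1890 [[300.9841003417969, -249.81219482421875], [334.0391540527344, -380.5965576171875], [349.0131530761719, -376.81195068359375], [315.9580993652344, -246.027587890625]]
yel 2951 [array([ 599.1, -325.5]), array([101.1, 114.7]), np.float64(4.2)]
blue 1342 [array([ 612.4, -206.5]), array([ 38.5, 102. ]), np.float64(85.5)]
t 20.9 pos [ 0.4584 -0.3514  0.2121] q [-0.7807  0.4019 -0.042   1.1275  0.0003  0.8658] F [-0.4579  0.1633  0.017 ] w 0.08509209316137514 0.0
shift [ 0.8464 -0.1736  4.4038] after-turn shift [ 0.8486 -0.1773  4.4032] turn [-0.0028 -0.0059  0.0268]
```

View pics/w7.png

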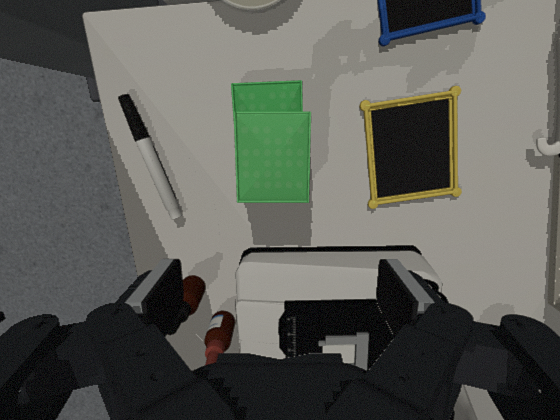

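The short box is centred at (273,157) on the long box, with clear space for the fingers. The pen stays clear too, with x below 0.35.

>>> {"api": "arm_command", "payload": {
  "translation": [
    [0.43, -0.09, 0],
    [0.43, -0.09, 0.3],
    [0, 0, 0.7],
    [0, 0, 0.8],
    [0, 0, 0.8],
    [0, 0, 0.7],
    [0, 0, 0.5],
    [0, 0, 0.3],
    [0, 0, 0],
    [0, 0, 0]
  ],
  "delta_rot": [
    [0, 0, 0],
    [0, 0, 0],
    [0, 0, 0],
    [0, 0, 0],
    [0, 0, 0],
    [0, 0, 0],
    [0, 0, 0],
    [0, 0, 0],
    [0, 0, 0],
    [0, 0, 0]
  ],
  "jaw": [85.4, 85.4, 85.4, 85.4, 85.4, 85.4, 85.4, 85.4, 85.4, 85.4]
}}

```text
time_s: 21.85
tcp_pos: [0.4543, -0.3176, 0.0489]
eef_rot: [0.0, 0.733, 0.68, 0.0]
contact_force: [0.7, -0.5, 0.1]
gripper_width: 0.0855
grasp_force: 0.0
```

```bash
python3 - <<'E'
from h import *
go(.4537,-.3165,.036,-4.5)
E
```

```text
t 21.9 pos [ 0.4543 -0.3176  0.0489] q [-0.742   0.5118 -0.3379  0.7203  0.      0.9046] F [ 0.6804 -0.5012  0.099 ] w 0.08545734189759788 0.0
shift [ 0.0266 -0.0176  0.3233] after-turn shift [ 0.0264 -0.0174  0.3233] turn [0.006  0.0043 0.0261]
```

>>> {"api": "arm_command", "payload": {
  "translation": [
    [0.02, -0.02, 0.2],
    [0, 0, 0.12],
    [0, 0, 0],
    [0, 0, 0],
    [0, 0, 0],
    [0, 0, 0],
    [0, 0, 0],
    [0, 0, 0],
    [0, 0, 0],
    [0, 0, 0],
    [0, 0, -0.1],
    [0, 0, -0.2],
    [0, 0, -0.5],
    [0, 0, -0.6],
    [0, 0, -0.6],
    [0, 0, -0.5],
    [0, 0, 0]
  ],
  "delta_rot": [
    [0, 0, 0],
    [0, 0, 0],
    [0, 0, 0],
    [0, 0, 0],
    [0, 0, 0],
    [0, 0, 0],
    [0, 0, 0],
    [0, 0, 0],
    [0, 0, 0],
    [0, 0, 0],
    [0, 0, 0],
    [0, 0, 0],
    [0, 0, 0],
    [0, 0, 0],
    [0, 0, 0],
    [0, 0, 0],
    [0, 0, 0]
  ],
  "jaw": [85, 85, 85, 78, 72, 66, 60, 56, 56, 56, 56, 56, 56, 56, 56, 56, 56],
  "newtons": 40
}}

```text
time_s: 23.55
tcp_pos: [0.4545, -0.3181, 0.1383]
eef_rot: [0.002, 0.734, 0.68, 0.0]
contact_force: [1.2, -0.7, -2.6]
gripper_width: 0.0656
grasp_force: 45.2
```

```bash
python3 - <<'E'
from h import *
im,d,K,M=cam('wrist'); save('w8',im); np.savez('w8.npz',im=im,d=d,K=K,M=M)
P=cloud(d,K,M); z=P[...,2]; k=(d>0)&(P[...,0]>.38)&(P[...,0]<.52)&(P[...,1]<-.2)&(P[...,1]>-.385)
for lo,hi in((.028,.040),(.1,.16)):
    m=k&(z>lo)&(z<hi); W=(P[m][:,:2]*1000).astype(np.float32); print(lo,m.sum(),np.percentile(z[m],[5,50,95]),cv2.minAreaRect(W),W[:,1].max())
tray(im,K,M,'yel',(530,680,-400,-240))
go(.5995,-.325,.13,4.1)
E
```

```text
0.028 5775 [0.0329 0.034  0.0351] ((452.0489196777344, -273.7071228027344), (49.59123992919922, 66.09284973144531), 87.81973266601562) -247.97252
0.1 2062 [0.14   0.1523 0.1592] ((455.7271423339844, -293.4219970703125), (33.597015380859375, 93.13363647460938), 85.49642181396484) -274.36377
yel 4314 [array([ 598.4, -324.8]), array([101.5, 115.3]), np.float64(4.4)]
t 23.6 pos [ 0.4538 -0.3175  0.1366] q [-0.7424  0.4124 -0.2356  0.9201 -0.      0.9047] F [-0.7445 -0.4217 -1.6279] w 0.06548765593485628 45.17445204779506
shift [0.0908 3.6453 0.1715] after-turn shift [-0.4478  3.6192  0.164 ] turn [ 0.0188  0.0176 -1.4125]
```

View pics/w8.png

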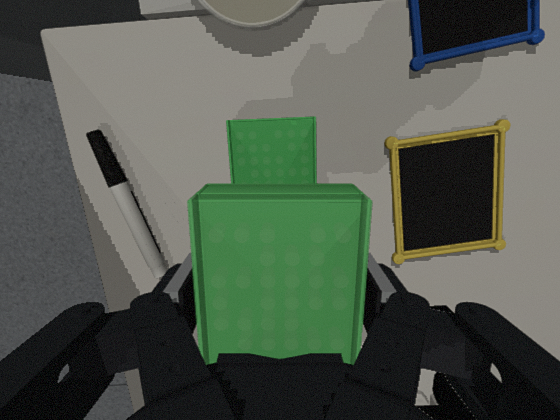

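The short box is held level and the long box is undisturbed (its lid is in view at (272,150)). Moving to the yellow tray.

>>> {"api": "arm_command", "payload": {
  "translation": [
    [0, 0, 0],
    [0, 0, 0],
    [-0.1, 0.4, 0],
    [-0.1, 0.6, 0],
    [-0.1, 0.7, 0],
    [-0.1, 0.7, 0],
    [-0.08, 0.6, 0],
    [0, 0.4, 0],
    [0, 0.2, 0],
    [0, 0, 0.4],
    [0, 0, 0.6],
    [0, 0, 0.6],
    [0, 0, 0.5],
    [0, 0, 0.3],
    [0, 0, 0],
    [0, 0, 0]
  ],
  "delta_rot": [
    [0, 0, -0.7],
    [0, 0, -0.71],
    [0, 0, 0],
    [0, 0, 0],
    [0, 0, 0],
    [0, 0, 0],
    [0, 0, 0],
    [0, 0, 0],
    [0, 0, 0],
    [0, 0, 0],
    [0, 0, 0],
    [0, 0, 0],
    [0, 0, 0],
    [0, 0, 0],
    [0, 0, 0],
    [0, 0, 0]
  ],
  "jaw": [56, 56, 56, 56, 56, 56, 56, 56, 56, 56, 56, 56, 56, 56, 56, 56]
}}

```text
time_s: 25.2
tcp_pos: [0.5981, -0.3259, 0.0396]
eef_rot: [0.0, 0.681, 0.732, -0.0]
contact_force: [-0.3, -0.2, -0.9]
gripper_width: 0.0656
grasp_force: 45.1
```

```bash
python3 - <<'E'
from h import *
go(.599,-.3262,.008,4.1)
E
```

```text
t 25.2 pos [ 0.5981 -0.3259  0.0396] q [-0.6061  0.7286  0.0505  0.8926 -0.0001  0.8935] F [-0.2813 -0.1916 -0.8507] w 0.06555250837924495 45.092452224344015
shift [-0.0094  0.0209  0.7907] after-turn shift [-0.0094  0.0209  0.7907] turn [ 0.0001  0.0009 -0.0035]
```

>>> {"api": "arm_command", "payload": {
  "translation": [
    [0, 0.02, 0.3],
    [0, 0, 0.3],
    [0, 0, 0.15],
    [0, 0, 0.04],
    [0, 0, 0],
    [0, 0, 0],
    [0, 0, 0],
    [0, 0, 0],
    [0, 0, 0],
    [0, 0, -0.2],
    [0, 0, -0.5],
    [0, 0, -0.8],
    [0, 0, -0.8],
    [0, 0, -0.8],
    [0, 0, -0.8],
    [0, 0, -0.3],
    [0, 0, 0]
  ],
  "delta_rot": [
    [0, 0, 0],
    [0, 0, 0],
    [0, 0, 0],
    [0, 0, 0],
    [0, 0, 0],
    [0, 0, 0],
    [0, 0, 0],
    [0, 0, 0],
    [0, 0, 0],
    [0, 0, 0],
    [0, 0, 0],
    [0, 0, 0],
    [0, 0, 0],
    [0, 0, 0],
    [0, 0, 0],
    [0, 0, 0],
    [0, 0, 0]
  ],
  "jaw": [56, 56, 56, 56, 56, 70, 85, 85, 85, 85, 85, 85, 85, 85, 85, 85, 85]
}}

```text
time_s: 26.9
tcp_pos: [0.6, -0.3264, 0.1781]
eef_rot: [0.002, 0.681, 0.732, 0.0]
contact_force: [0.5, 0.0, -0.8]
gripper_width: 0.0851
grasp_force: 0.0
```

```bash
python3 - <<'E'
from h import *
im,d,K,M=cam('wrist'); save('w9',im)
P=cloud(d,K,M); z=P[...,2]; m=(d>0)&(np.abs(P[...,0]-.6)<.06)&(np.abs(P[...,1]+.325)<.065)&(z>.028)&(z<.05)
print(m.sum(),np.percentile(z[m],[5,50,95]),cv2.minAreaRect((P[m][:,:2]*1000).astype(np.float32)))
A=np.c_[P[m][:,:2],np.ones(m.sum())]; print('slope',np.linalg.lstsq(A,z[m],rcond=None)[0][:2])
tray(im,K,M,'yel',(530,680,-400,-240));tray(im,K,M,'blue',(530,690,-240,-60))
m=(d>0)&(np.abs(P[...,0]-.45)<.07)&(np.abs(P[...,1]+.3)<.085)&(z>.028)&(z<.04); print('long',m.sum(),np.median(z[m]),cv2.minAreaRect((P[m][:,:2]*1000).astype(np.float32)))
go(.451,-.305,.18,-2.2)
E
```

```text
6448 [0.0339 0.0351 0.0362] ((598.1935424804688, -324.848388671875), (66.1258316040039, 80.13809204101562), 4.01371955871582)
slope [-0.0011 -0.0055]
yel 2776 [array([ 600. , -325.2]), array([100.4, 114.9]), np.float64(4.3)]
blue 2064 [array([ 613.5, -189. ]), array([99.4, 58.3]), np.float64(4.4)]
long 9983 0.034197513986388595 ((450.7906799316406, -304.77606201171875), (112.05081176757812, 67.18472290039062), 87.79132843017578)
t 26.9 pos [ 0.5992 -0.3258  0.176 ] q [-0.6051  0.6255  0.2342  1.1784 -0.      0.8943] F [ 0.1933 -0.042   0.5825] w 0.08530473431060752 0.0
shift [ 0.7831 -3.6577 -0.1029] after-turn shift [ 0.3779 -3.7215 -0.0994] turn [0.0082 0.0059 1.0478]
```

View pics/w9.png

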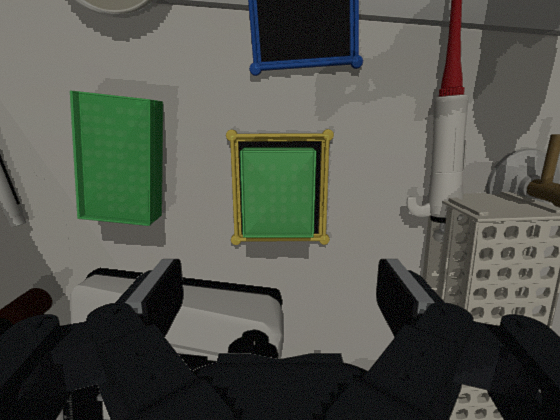

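The short box sits inside the yellow tray at (278,193), level with its top at 35 mm. The long box is at (120,160), fully visible and 112x67 mm.

>>> {"api": "arm_command", "payload": {
  "translation": [
    [0, 0, 0],
    [0, 0, 0],
    [0.05, -0.5, 0],
    [0.05, -0.7, 0],
    [0.08, -0.8, 0],
    [0.1, -0.8, 0],
    [0.1, -0.6, 0],
    [0, -0.32, 0],
    [0, 0, 0.6],
    [0, 0, 0.8],
    [0, 0, 0.8],
    [0, 0, 0.6],
    [0, 0, 0.4],
    [0, 0, 0.3],
    [0, 0, 0],
    [0, 0, 0]
  ],
  "delta_rot": [
    [0, 0, 0.5],
    [0, 0, 0.55],
    [0, 0, 0],
    [0, 0, 0],
    [0, 0, 0],
    [0, 0, 0],
    [0, 0, 0],
    [0, 0, 0],
    [0, 0, 0],
    [0, 0, 0],
    [0, 0, 0],
    [0, 0, 0],
    [0, 0, 0],
    [0, 0, 0],
    [0, 0, 0],
    [0, 0, 0]
  ],
  "jaw": [85.4, 85.4, 85.4, 85.4, 85.4, 85.4, 85.4, 85.4, 85.4, 85.4, 85.4, 85.4, 85.4, 85.4, 85.4, 85.4]
}}

```text
time_s: 28.55
tcp_pos: [0.4506, -0.3046, 0.0355]
eef_rot: [-0.0, 0.721, 0.693, -0.0]
contact_force: [-0.1, -0.1, 0.7]
gripper_width: 0.0853
grasp_force: 0.0
```

```bash
python3 - <<'E'
from h import *
go(.4508,-.3048,.004,-2.2)
E
```

```text
t 28.6 pos [ 0.4506 -0.3046  0.0355] q [-0.7288  0.5146 -0.3783  0.6787 -0.      0.8807] F [-0.0712 -0.1362  0.6793] w 0.08527511687166034 0.0
shift [-0.0058  0.0046  0.7878] after-turn shift [-0.0055  0.0042  0.7878] turn [-0.0058 -0.0047 -0.0029]
```

>>> {"api": "arm_command", "payload": {
  "translation": [
    [0, 0, 0.4],
    [0, 0, 0.25],
    [0, 0, 0.13],
    [0, 0, 0],
    [0, 0, 0],
    [0, 0, 0],
    [0, 0, 0],
    [0, 0, 0],
    [0, 0, 0],
    [0, 0, 0],
    [0, 0, 0],
    [0, 0, -0.1],
    [0, 0, -0.3],
    [0, 0, -0.6],
    [0, 0, -0.7],
    [0, 0, -0.7],
    [0, 0, -0.6],
    [0, 0, -0.4],
    [0, 0, 0]
  ],
  "delta_rot": [
    [0, 0, 0],
    [0, 0, 0],
    [0, 0, 0],
    [0, 0, 0],
    [0, 0, 0],
    [0, 0, 0],
    [0, 0, 0],
    [0, 0, 0],
    [0, 0, 0],
    [0, 0, 0],
    [0, 0, 0],
    [0, 0, 0],
    [0, 0, 0],
    [0, 0, 0],
    [0, 0, 0],
    [0, 0, 0],
    [0, 0, 0],
    [0, 0, 0],
    [0, 0, 0]
  ],
  "jaw": [85.4, 85.4, 85.4, 85.4, 78, 72, 66, 60, 56, 56, 56, 56, 56, 56, 56, 56, 56, 56, 56]
}}

```text
time_s: 30.45
tcp_pos: [0.4521, -0.3058, 0.1435]
eef_rot: [0.002, 0.721, 0.693, 0.0]
contact_force: [1.0, -1.2, -1.3]
gripper_width: 0.0657
grasp_force: 45.3
```

```bash
python3 - <<'E'
from h import *
go(.607,-.235,.14,8.8)
E
```

```text
t 30.4 pos [ 0.4521 -0.3058  0.1435] q [-0.7288  0.3904 -0.2503  0.9254  0.      0.8807] F [ 0.9807 -1.1628 -1.3323] w 0.06569225900537431 45.318298725178465
shift [1.9198 3.8016 0.0947] after-turn shift [1.1577 4.0986 0.0866] turn [ 0.0318  0.0318 -1.8359]
```

>>> {"api": "arm_command", "payload": {
  "translation": [
    [0, 0, 0],
    [0, 0, 0],
    [0.05, 0.5, 0],
    [0.1, 0.7, 0],
    [0.1, 0.8, 0],
    [0.1, 0.8, 0],
    [0.1, 0.7, 0],
    [0.05, 0.4, 0],
    [0, 0.2, 0],
    [0, 0, 0],
    [0, 0, 0]
  ],
  "delta_rot": [
    [0, 0, -0.9],
    [0, 0, -0.94],
    [0, 0, 0],
    [0, 0, 0],
    [0, 0, 0],
    [0, 0, 0],
    [0, 0, 0],
    [0, 0, 0],
    [0, 0, 0],
    [0, 0, 0],
    [0, 0, 0]
  ],
  "jaw": [56, 56, 56, 56, 56, 56, 56, 56, 56, 56, 56]
}}

```text
time_s: 31.55
tcp_pos: [0.6089, -0.26, 0.14]
eef_rot: [-0.001, 0.651, 0.759, -0.0]
contact_force: [0.1, -1.0, -2.2]
gripper_width: 0.0654
grasp_force: 45.3
```

```bash
python3 - <<'E'
from h import *
im,d,K,M=cam('wrist'); save('w10',im); np.savez('w10.npz',im=im,d=d,K=K,M=M)
tray(im,K,M,'blue',(530,690,-240,-40))
go(.606,-.143,.14,8.8)
E
```

```text
blue 3741 [array([ 606.8, -159.6]), array([ 99.8, 108.6]), np.float64(8.7)]
t 31.6 pos [ 0.6089 -0.2601  0.1403] q [-0.514   0.6088  0.1084  1.0713 -0.0002  0.9034] F [-0.2001 -0.0231 -1.5743] w 0.06571814067709639 45.284396081697196
shift [2.9045 0.3769 0.0075] after-turn shift [2.9044 0.3775 0.0067] turn [-0.0081 -0.0035 -0.0019]
```

View pics/w10.png

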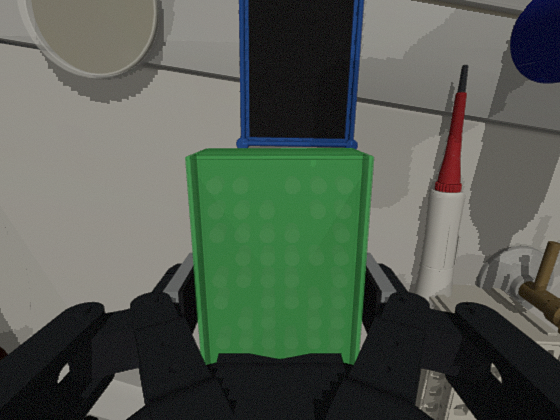

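The long box is held square to the blue tray, whose near corners are at (242,143) and (352,143). Wrist and top estimates agree on a tray centre of about (0.604, -0.1415).

>>> {"api": "arm_command", "payload": {
  "translation": [
    [0.4, 0.04, 0],
    [0.6, 0.08, 0],
    [0.7, 0.08, 0],
    [0.6, 0.08, 0],
    [0.4, 0.05, 0],
    [0.25, 0, 0],
    [0, 0, 0.4],
    [0, 0, 0.6],
    [0, 0, 0.6],
    [0, 0, 0.5],
    [0, 0, 0.4],
    [0, 0, 0],
    [0, 0, 0]
  ],
  "delta_rot": [
    [0, 0, 0],
    [0, 0, 0],
    [0, 0, 0],
    [0, 0, 0],
    [0, 0, 0],
    [0, 0, 0],
    [0, 0, 0],
    [0, 0, 0],
    [0, 0, 0],
    [0, 0, 0],
    [0, 0, 0],
    [0, 0, 0],
    [0, 0, 0]
  ],
  "jaw": [56, 56, 56, 56, 56, 56, 56, 56, 56, 56, 56, 56, 56]
}}

```text
time_s: 32.9
tcp_pos: [0.6047, -0.1415, 0.0408]
eef_rot: [-0.0, 0.651, 0.759, -0.0]
contact_force: [-0.0, 0.1, -0.2]
gripper_width: 0.0653
grasp_force: 45.2
```

```bash
python3 - <<'E'
from h import *
go(.604,-.1415,.010,8.7)
E
```

```text
t 32.9 pos [ 0.6047 -0.1415  0.0408] q [-0.3475  0.627  -0.1463  0.7975 -0.0001  1.0698] F [-0.0081  0.101  -0.1555] w 0.06530891422454094 45.180539129069075
shift [ 0.0037 -0.0175  0.7707] after-turn shift [ 0.0036 -0.0176  0.7707] turn [-0.0013  0.0008  0.016 ]
```

>>> {"api": "arm_command", "payload": {
  "translation": [
    [0, -0.02, 0.3],
    [0, 0, 0.3],
    [0, 0, 0.13],
    [0, 0, 0.03],
    [0, 0, 0],
    [0, 0, 0],
    [0, 0, 0],
    [0, 0, 0],
    [0, 0, 0],
    [0, 0, -0.2],
    [0, 0, -0.5],
    [0, 0, -0.8],
    [0, 0, -0.8],
    [0, 0, -0.8],
    [0, 0, -0.8],
    [-0.3, -0.2, -0.8],
    [-0.6, -0.3, -0.4],
    [-0.6, -0.3, 0],
    [-0.3, 0, 0],
    [0, 0, 0]
  ],
  "delta_rot": [
    [0, 0, 0],
    [0, 0, 0],
    [0, 0, 0],
    [0, 0, 0],
    [0, 0, 0],
    [0, 0, 0],
    [0, 0, 0],
    [0, 0, 0],
    [0, 0, 0],
    [0, 0, 0],
    [0, 0, 0],
    [0, 0, 0],
    [0, 0, 0],
    [0, 0, 0],
    [0, 0, 0],
    [0, 0, 0],
    [0, 0, 0],
    [0, 0, 0],
    [0, 0, 0],
    [0, 0, 0]
  ],
  "jaw": [56, 56, 56, 56, 56, 70, 85, 85, 85, 85, 85, 85, 85, 85, 85, 85, 85, 85, 85, 85]
}}

```text
time_s: 34.9
tcp_pos: [0.5835, -0.2186, 0.2143]
eef_rot: [0.0, 0.651, 0.759, 0.0]
contact_force: [0.1, -0.4, -0.8]
gripper_width: 0.085
grasp_force: 0.0
```

```bash
python3 - <<'E'
from h import *
im,d,K,M=cam('wrist'); save('w11',im)
P=cloud(d,K,M); z=P[...,2]
tray(im,K,M,'blue',(530,690,-240,-40));tray(im,K,M,'yel',(530,680,-400,-240))
for n,cx,cy,a,lo,hi in(('long',.604,-.1415,.085,.03,.045),('short',.599,-.325,.065,.028,.045),('plate',.446,-.135,.065,.012,.022)):
    m=(d>0)&(np.abs(P[...,0]-cx)<a)&(np.abs(P[...,1]-cy)<a)&(z>lo)&(z<hi)
    A=np.c_[P[m][:,:2],np.ones(m.sum())]; print(n,m.sum(),np.median(z[m]),cv2.minAreaRect((P[m][:,:2]*1000).astype(np.float32)),np.linalg.lstsq(A,z[m],rcond=None)[0][:2])
im,d,K,M=cam('top'); save('top1',im)
im0=np.load('top0.npz')['im']; a=cv2.absdiff(im0[200:265,240:280],im[200:265,240:280]).max(); print('plate window diff',a,np.abs(im0[200:265,240:280].astype(int)-im[200:265,240:280]).mean())
save('top1c',cv2.resize(im[150:265,105:425],None,fx=2.5,fy=2.5,interpolation=cv2.INTER_CUBIC))
go(.6,-.2,.25,8.7)
E
```

```text
blue 2923 [array([ 605.4, -142.7]), array([ 99.5, 146.6]), np.float64(7.7)]
yel 1738 [array([ 599.7, -324.4]), array([ 99.4, 116.1]), np.float64(4.2)]
long 8668 0.03747652516157801 ((603.7554321289062, -141.20626831054688), (65.76179504394531, 111.93983459472656), 8.911262512207031) [-0.0021  0.0079]
short 4109 0.03516901929971755 ((598.0838623046875, -324.732177734375), (65.9849624633789, 81.04158782958984), 4.073477745056152) [ 0.     -0.0088]
plate 8998 0.016366498483463887 ((447.8308410644531, -133.87408447265625), (101.26594543457031, 100.31511688232422), 10.970728874206543) [-0.0022 -0.0012]
plate window diff 109 63.31679487179487
t 35.0 pos [ 0.5834 -0.2168  0.2138] q [-0.4734  0.4883  0.099   1.1824  0.0005  0.9436] F [-0.4207  0.9006 -1.0088] w 0.0849444674424542 0.0
shift [ 0.3511  0.4733 -0.9061] after-turn shift [ 0.3513  0.4731 -0.9062] turn [-0.0045 -0.0086  0.019 ]
```

View pics/w11.png

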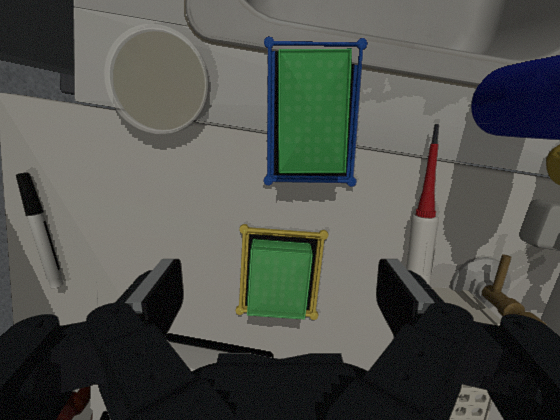

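View pics/top1c.png

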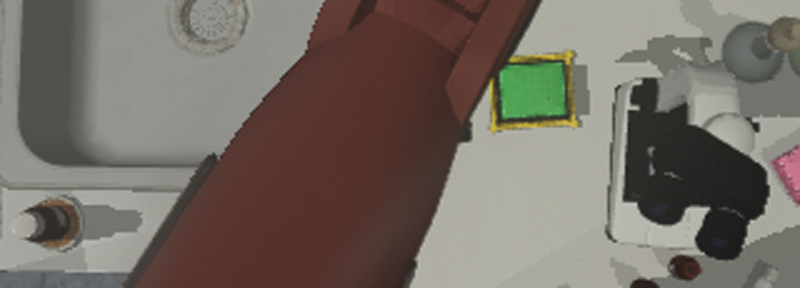

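The wrist view shows the long box inside the blue tray (313,112) and the short box inside the yellow tray (280,278), both level. The plate at (158,80) hasn't moved. The top view shows the bottle upright on the coaster, at the left of the crop. I'm handing in.

```bash
python3 -c "
from rig import robot
print(robot.finish_job())"
```

```text
the job is handed in; nothing more can be done
None
```

The job is handed in at about 35 s of the 144 s allowed: all three boxes lie flat in their trays and the bottle stands upright on the coaster, each within about 3 mm of centre by my camera measurements, and the agar plate was not touched; no verdict came back.

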